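Turn the rocking half-round rest over onto its pad

ROBOT

A 7-joint arm with a two-finger parallel gripper is mounted at the origin on the work surface; the furniture and walls round the work are solid. World frame = base frame: x ahead of the robot, y to its left, z up, the work surface at z = 0. Lengths are in m, angles in rad, forces in N, time in s.
With the tool pointing down it reaches from about 0.4 to 0.875 m from the base axis. Payload 19.3 kg.
Tool frame: the origin (TCP) lies between the finger pads; the fingertips stand 17 mm ahead of it and the grasp point (between the pads) lies 2 mm behind it (bot.finger_overhang is the distance from the TCP to the fingertips, in m); z points along the fingers, y is the line along which they close (so a half turn about z gives the same grasp; the last joint's range is limited). The gripper opens to 85 mm and grips with 20 to 120 N. Pads are 22 mm wide; open, the fingers measure 114 mm over their backs; the gripper's body (76 mm by 85 mm) begins 54 mm behind the grasp point. The pads swing forward as they close: fully open they stand 13 mm farther back than shut.
Start: joints at [1.24, 0.521, -0.036, 1.599, 0.021, 1.021, -0.113], TCP at [0.161, -0.604, 0.248] pointing down, gripper open.
Joint ranges: [-2.91, 2.91], [-0.3, 2.13], [-1.5, 1.42], [0.17, 2.43], [-1.26, 4.41], [0.16, 1.93], [-2.52, 2.52]. Speed limits (rad/s): [1.89, 1.89, 2.39, 2.39, 3.01, 3.01, 3.01].

INTERFACE

Orientations are given as [roll, pitch, yaw] about the fixed x, y, z axes, in that order (R = Rz(yaw) Ry(pitch) Rx(roll)).
In Python, from workcell import observe, grab_frame, bot gives the robot as it stands.
- The arm moves only by the shell command python3 -m crank 'ROWS' [FORCE]. ROWS is a JSON object of lists of equal length, an entry for each row: "linear": the shift along the world's x, y, z each as a share of 0.25 m, from -1 to 1, a list of three; "delta_rot": the turn, a rotation vector about the world's x, y, z each as a share of 30 degrees, from -1 to 1, a list of three; "fingers": the opening, from -1 (shut) to 1 (fully open). In form: {"linear": [[dx, dy, dz], ...], "delta_rot": [[rx, ry, rz], ...], "fingers": [fingers, ...]}. A call has 1 to 5 rows; each row is the pose to reach, as a shift and turn from the pose commanded when the call began; what a row does not reach only later rows make up. A row lasts 1/10 s, in which the tool goes at most 50 mm and 8.59 degrees, less where a joint would pass 70% of its speed; a pose out of reach is approached as far as the arm can. A call with a number of a shift or a turn outside -1 to 1 is refused whole. A call with a gripper value outside its range is refused whole. The fingers move at their own pace and stop on an object; FORCE is the grip in N (left out, the last holds). Time passes only in rows, so rows that repeat a pose let the fingers close. It gives the time, the measured TCP pose, the force, the opening and the grip force at its end, in the units of the state.
- observe(): the state, without advancing time (a new reading comes with each control period).
- grab_frame(name): name is "scene" or "top" or "wrist"; returns a dict with "image" (384x512x3 uint8, red, green, blue), "mtx" (3x3 intrinsics, pixels), "k1" (the pictures are not rectified: a ray, as slopes to the right and down, at radius r is drawn at 1 + k1 r^2 times it, then the intrinsics apply), "xyz" and "orientation" of the camera in the world. Camera axes: x right, y down, z forward; pixel columns grow to the right and rows downward; lengths in m; the calibration is good to about 2 mm. A picture is of the moment at which its call begins. There is no depth.
- bot.job_done(): hands the job in; it is judged then, once.
The state is a dict: "clock": time; "qpos": joint angles; "qd": joint speeds; "joint_efforts": joint torques, N m; "position": TCP position; "tool_rot": TCP orientation; "force": force on the tool from outside, world axes, zero at the start; "moment": the same for the moment, N m; "grip_width": finger opening in m; "finger_force": force on a finger pad.
Only numpy, scipy, OpenCV 4.12 (cv2) and the standard library are available. Lean on these libraries where they do the work, as an engineer would, in place of code of your own. Each camera call takes 0.05 s, during which the arm holds its last target. There are 200 camera calls.

TASK

The tubing coil is to be laid over the two half-round metal rests: one already sits correctly on the stand, the other lies on the bench on its round back and rocks at a touch. Steady the rocking one, turn it over and set it flat side down on the stand's empty raised pad, level, wholly on the pad and lengthwise along it, like its twin. Leave the twin, the stand and everything else on the bench where they are.

Things in the scene. Friction and masses are not known exactly. Their poses are not given: they have to be found in the camera images.
- block_mid (a point): Centre of the loose half-round rest (block): aluminium D-section bar, 70 mm long (x), 44 wide (y), 32 thick (z), about 0.24 kg. It can stand on its plane ends. The point lies 16 mm above the flat face. z points from flat face to round back: at the start z points down (flat face up, rocking about x on its round back on the bench, within 0.1 rad of level); when done z is up. x and -x are alike.
- twin_mid (a point): Same point of the twin rest, same shape, already flat side down (z up) on the stand's other pad. Shape of both: one 70 x 44 mm flat face; two plane parallel flanks, 44 mm apart, rise 20 mm from its long edges (grip across these); above them a round back of 26 mm radius; ends are plane D shapes square to x.
- empty_pad (a point): Middle of the top face of the stand's empty raised pad, 12 mm above the bench. The fixed stand is a dark steel plate 104 x 168 mm, 8 thick, with two grey pads side by side, each 86 long (x axis of this point, level), 60 wide (y) and 4 high above the plate; pad centres are 92 mm apart, the twin's pad on the +y side. z is up.
- bottle: Loose bystander: white plastic bottle with yellow cap, 60 mm diameter, 118 mm tall, origin at the centre of its underside. Leave it alone.
- vial: Loose bystander: small glass vial with blue cap, 25 mm diameter, 65 mm tall, origin at the centre of its underside. Leave it alone.
- stopper_mid (a point): Loose bystander: rubber stopper, 36 mm diameter, 26 mm tall, point at mid height. Leave it alone.
- beaker: Loose bystander: glass beaker, 56 mm diameter, 70 mm tall, origin at the centre of its underside. Leave it alone.
- timer: Loose bystander: white bench timer, 62 x 62 mm, 22 mm tall, origin at the centre of its underside. Leave it alone.
- beige_box: Fixed white equipment box, 120 x 160 mm (x, y), 70 mm tall, origin at the centre of its underside.
- controller_1: Fixed light-grey pump controller box, 160 x 165 mm (x, y), 85 mm tall, origin at the centre of its underside.
- controller_2: Fixed light-grey pump controller box, the same as controller_1.
Not all that is in view belongs to the job. Leave any green or yellow look-alike of the part that bears block_mid alone.

How it is judged:
At the end, for the whole second after the job is handed in: The block rests flat side down (round back up) within 0.06 rad of level on the empty pad's top, its centre within 12 mm along and 10 mm across of the pad's middle, its length within 0.2 rad of the pad's length, released; the twin still sits flat side down (angle between each of block_mid, twin_mid's own z axis and vertical below 0.06 rad and x of block_mid in the frame of empty_pad between -0.012 and 0.012 m and y of block_mid in the frame of empty_pad between -0.01 and 0.01 m and z of block_mid in the frame of empty_pad between 0.0135 and 0.0185 m and angle between the x axis of block_mid and the x axis of empty_pad, either way round below 0.2 rad); the robot touches nothing.
It fails at once if the twin is shifted by more than 15 mm (distance of twin_mid from where it was at the start of the episode above 0.015 m).
It fails at once if the bottle, vial, stopper, beaker or timer is shifted by more than 30 mm (distance of any of bottle, vial, stopper_mid, beaker, timer from where it was at the start of the episode above 0.03 m).
It also fails if it takes over 59 s, if anything falls off the work surface, if the arm or the gripper's body presses on something with over 40 N, if the wrist force passes 120 N, or if a joint passes its speed limit or range.

## Working session

There is one attempt and no reset: what is moved stays moved. The work goes in short steps, Python scripts to look and compute and a shell command to move; the robot and the scene stay as the last step left them, time stands still between calls to the robot, and variables do not carry over. Pictures are saved under pics/ and viewed, at most 10 in all, crops included, and the job is handed in when it is done.

```bash
mkdir -p pics; ls
python3 - <<'E'
from workcell import observe, grab_frame, bot
import cv2
s=observe(); print({k:s[k] for k in('clock','position','tool_rot','grip_width','force')})
for n in('top','scene'):
    f=grab_frame(n); cv2.imwrite(f'pics/{n}0.png',f['image'][:,:,::-1]); print(n,f['mtx'],f['k1'],f['xyz'],f['orientation'])
E
```

```text
pics
{'clock': 0.0, 'position': array([ 0.16104103, -0.60354913,  0.24770593]), 'tool_rot': array([-3.14041039e+00,  8.36506019e-05,  2.60819626e-01]), 'grip_width': 0.08539614015009794, 'force': array([ 0.5330999 ,  0.13969247, -0.16723414])}
top [[441.49372682   0.         259.08851901]
 [  0.         441.49372682 190.9867834 ]
 [  0.           0.           1.        ]] -0.02119986326048117 [ 0.20380025 -0.19849178  1.28233856] [-2.94453515 -0.02646097 -1.54603338]
scene [[365.84852792   0.         250.0401694 ]
 [  0.         365.84852792 193.18439929]
 [  0.           0.           1.        ]] -0.009742223321570435 [-0.1831485  -0.63837412  0.41641834] [-2.02183951  0.01693541 -0.97162714]
```

View pics/top0.png

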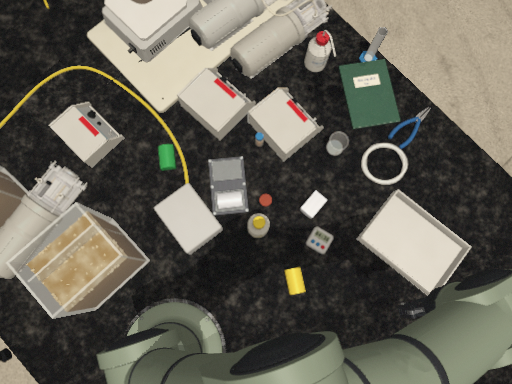

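View pics/scene0.png

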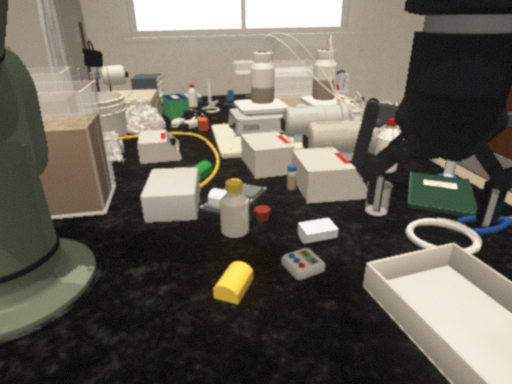

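The top image shows four candidates for the loose rest:
- The white block at (314,204), with its flat face up.
- The yellow look-alike at (294,280).
- The green look-alike at (167,157).
- The twin, on the stand at (229,200).

By the description I choose the one at (314,204). The empty pad is at about (227,170). Next I'll rectify a crop on metric planes, both to check this choice and to measure.

```bash
cat > h.py <<'E'
import numpy as np, cv2
from scipy.spatial.transform import Rotation as R
from workcell import observe, grab_frame, bot
def cam(f):
    return R.from_euler('xyz',f['orientation']).as_matrix(), np.array(f['xyz']), np.array(f['mtx']), np.array([f['k1'],0,0,0.])
def to_plane(f,px,z):
    M,c,K,d=cam(f); u=cv2.undistortPoints(np.array(px,float).reshape(-1,1,2),K,d).reshape(-1,2)
    r=np.c_[u,np.ones(len(u))]@M.T
    return (c+r*((z-c[2])/r[:,2])[:,None])[:,:2]
def proj(f,P):
    M,c,K,d=cam(f); q=(np.array(P,float).reshape(-1,3)-c)@M
    return cv2.projectPoints(q,np.zeros(3),np.zeros(3),K,d)[0].reshape(-1,2)
def rect(pts):
    (c,s,a)=cv2.minAreaRect((pts*1000).astype(np.float32)); 
    if s[0]<s[1]: s=s[::-1]; a+=90
    return np.array(c)/1000,np.round(s,1),(a+90)%180-90
def blob(f,mask,seed):
    n,l,st,ce=cv2.connectedComponentsWithStats(mask.astype(np.uint8),connectivity=4)
    i=l[int(seed[1]),int(seed[0])]; 
    cs,_=cv2.findContours((l==i).astype(np.uint8),cv2.RETR_EXTERNAL,cv2.CHAIN_APPROX_NONE)
    return max(cs,key=len).reshape(-1,2) if i else None
E
python3 - <<'E'
from h import *
f=grab_frame('top'); im=f['image']; 
print(im[204,314],im[170,227],im[200,229],im[186,246],im[186,228])
g=im.min(2)
for nm,seed,th,z in(('block',(314,204),150,.032),('twin',(229,200),150,.03),('timer',(319,240),90,.022)):
    c=blob(f,g>th,seed); print(nm,rect(to_plane(f,c,z)))
print('bottle',to_plane(f,[(259,218)],.118),'stopper',to_plane(f,[(265,200)],.026),'yellow',to_plane(f,[(294,280)],.03), 'vial', to_plane(f,[(260,135)],.065))
a=cv2.resize(im[140:265,195:345,::-1],None,fx=4,fy=4,interpolation=cv2.INTER_CUBIC); cv2.imwrite('pics/crop1.png',a)
E
```

```text
[241 238 233] [156 155 148] [245 247 243] [66 64 60] [111 112 110]
block (array([ 0.42026312, -0.38495709]), array([72.6, 45.7]), -39.08778762817383)
twin (array([ 0.42761197, -0.14164674]), array([76. , 46.6]), -81.80295848846436)
timer (array([ 0.31903714, -0.40179105]), array([62.7, 62.2]), -29.326385498046875)
bottle [[ 0.36382941 -0.22511891]] stopper [[ 0.4294007  -0.24327396]] yellow [[ 0.20441463 -0.32910013]] vial [[ 0.61249807 -0.22323164]]
```

View pics/crop1.png

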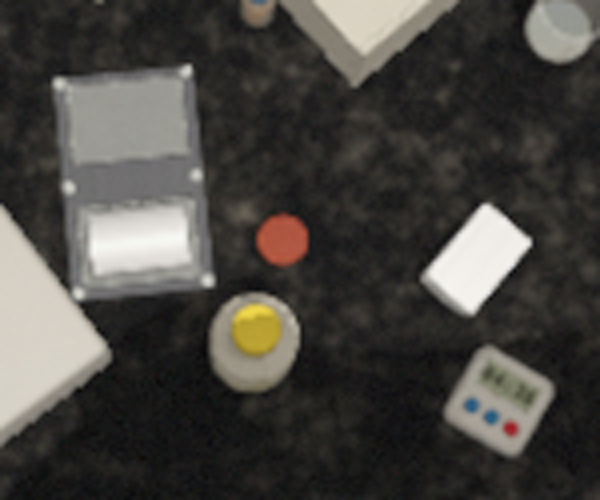

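The crop confirms the choice. The loose rest at crop (477,260) is a plain flat white rectangle with its flat face up. The twin at (138,240) shows its round back, and the empty grey pad is at (130,122). Next I measure the stand.

Run:
```python
from h import *
f=grab_frame('top'); im=f['image']; g=im.min(2)
c=blob(f,(g>128),(227,170)); p=rect(to_plane(f,c,.012)); print('pad',p)
cr=np.array([(55,80),(188,68),(212,285),(80,297)])/4+[195,140]-.4
print('plate',rect(to_plane(f,cr,.008)))
a=np.radians(p[2]); print('pad from twin', )
s=observe(); print(s['clock'])
for n,q in(('beaker',(338,140)),('ring',(385,163)),('tray',(400,192)),('tray2',(360,240))): print(n,to_plane(f,[q],.03))
```

```text
pad (array([ 0.52243555, -0.12708751]), array([102. ,  66.8]), -81.00216865539551)
plate (array([ 0.47441776, -0.13314954]), array([166.2,  99.4]), 7.954556465148926)
pad from twin
0.2
beaker [[ 0.61659195 -0.45669694]]
ring [[ 0.55028315 -0.59590693]]
tray [[ 0.4640204 -0.6374669]]
tray2 [[ 0.32081286 -0.5167266 ]]
```

```bash
cat >> h.py <<'E'
def frame(az,beta,yaz):  # tool z tilted beta(deg) from down toward azimuth az(deg); tool y at azimuth yaz
    a,b,y=np.radians([az,beta,yaz]); z=np.array([np.sin(b)*np.cos(a),np.sin(b)*np.sin(a),-np.cos(b)])
    y=np.array([np.cos(y),np.sin(y),0]); return np.c_[np.cross(y,z),y,z]
def plan(grasp,M,back=0.):   # grasp point, tool matrix -> shift in shares, turn in shares from measured pose
    s=observe(); T=np.array(grasp)+M[:,2]*(.002-back); C=R.from_euler('xyz',s['tool_rot']).as_matrix()
    print('TCP',T.round(4),'lin',((T-s['position'])/.25).round(3),'rot',(np.degrees(R.from_matrix(M@C.T).as_rotvec())/30).round(3))
def show():
    s=observe(); C=R.from_euler('xyz',s['tool_rot']).as_matrix()
    print('t',round(s['clock'],2),'grasp',(s['position']-.002*C[:,2]).round(4),'tz',C[:,2].round(3),'ty',C[:,1].round(3),'q',np.round(s['qpos'],2),'F',np.round(s['force'],1),'w',round(s['grip_width'],4),'ff',s['finger_force'])
E
python3 - <<'E'
from h import *
plan([.420,-.385,.026],frame(-39,0,51),.12)
plan([.420,-.385,.026],frame(-39,45,51),.12)
E
python3 -m crank '{"linear":[[0.2,0.12,0],[0.4,0.24,0],[0.5,0.3,0],[0.6,0.4,0],[0.6,0.4,0]],"delta_rot":[[0,0,0.28],[0,0,0.56],[0,0,0.84],[0,0,1],[0,0,1]],"fingers":[1,1,1,1,1]}' 60
python3 -m crank '{"linear":[[0.2,0.12,0],[0.4,0.24,0],[0.4,0.47,0],[0.4,0.47,0],[0.4,0.47,0]],"delta_rot":[[0,0,0.28],[0,0,0.56],[0,0,0.84],[0,0,1],[0,0,1]],"fingers":[1,1,1,1,1]}'
python3 -c "from h import *; show(); plan([.420,-.385,.026],frame(-39,45,51),.12)"
```

```text
TCP [ 0.42  -0.385  0.144] lin [ 1.036  0.875 -0.416] rot [-0.000e+00 -1.000e-03  4.202e+00]
TCP [ 0.3552 -0.3325  0.1094] lin [ 0.776  1.085 -0.554] rot [-1.793  0.381  3.944]
clock: 0.7
position: [0.3154, -0.5003, 0.2483]
tool_rot: [3.141, -0.002, 0.794]
force: [0.0, -0.3, 0.2]
grip_width: 0.0852
finger_force: 0.0
clock: 1.2
position: [0.4119, -0.3842, 0.2485]
tool_rot: [-3.142, -0.001, 1.313]
force: [0.1, -0.4, -0.1]
grip_width: 0.0853
finger_force: 0.0
t 1.2 grasp [ 0.4119 -0.3842  0.2505] tz [ 0.     0.001 -1.   ] ty [ 0.967 -0.255 -0.   ] q [ 0.91  0.44 -0.36  1.75  0.18  0.98  0.22] F [ 0.1 -0.4 -0.1] w 0.0853 ff 0.0
TCP [ 0.3552 -0.3325  0.1094] lin [-0.227  0.207 -0.556] rot [-1.504 -0.492  2.073]
```

```bash
python3 - <<'E'
from h import *
f=grab_frame('wrist'); im=f['image']; cv2.imwrite('pics/w1.png',im[:,:,::-1])
p=proj(f,[[.42,-.385,.032]])[0]; print(p)
c=blob(f,im.min(2)>170,p)
if c is not None: print(rect(to_plane(f,c,.032)))
E
python3 -m crank '{"linear":[[0,0,0],[0,0,0],[0,0,0],[0,0,0],[0,0,0]],"delta_rot":[[0,0,0.28],[0,0,0.56],[0,0,0.84],[0,0,1],[0,0,1]],"fingers":[1,1,1,1,1]}' 
python3 -m crank '{"linear":[[0,0,0],[0,0,0],[0,0,0],[0,0,0],[0,0,0]],"delta_rot":[[0,0,0.28],[0,0,0.56],[0,0,0.84],[0,0,1],[0,0,1]],"fingers":[1,1,1,1,1]}' 
python3 -c "from h import *; show(); plan([.420,-.385,.026],frame(-39,45,51),.12)"
```

```text
[261.15596455 166.14872119]
(array([ 0.4218699 , -0.38444809]), array([69.6, 44.4]), -39.173397064208984)
clock: 1.75
position: [0.4102, -0.3879, 0.248]
tool_rot: [-3.141, -0.0, 1.829]
force: [0.2, 0.4, 0.0]
grip_width: 0.0857
finger_force: 0.0
clock: 2.25
position: [0.4105, -0.3873, 0.2481]
tool_rot: [-3.141, -0.0, 2.351]
force: [-0.6, 0.8, -0.5]
grip_width: 0.0854
finger_force: 0.0
t 2.25 grasp [ 0.4105 -0.3873  0.2501] tz [-0.  0. -1.] ty [ 0.71   0.704 -0.   ] q [ 1.08  0.48 -0.59  1.74  0.31  1.02  1.15] F [-0.6  0.8 -0.5] w 0.0854 ff 0.0
TCP [ 0.3552 -0.3325  0.1094] lin [-0.221  0.219 -0.555] rot [-1.007 -1.113  0.198]
```

View pics/w1.png

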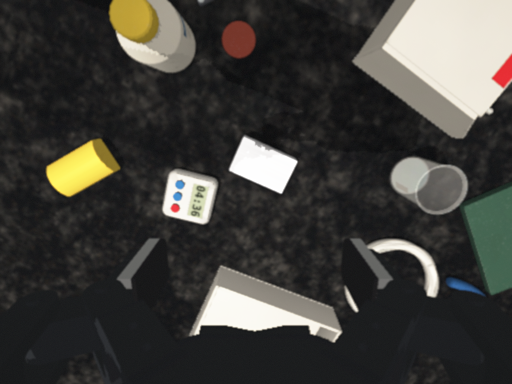

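The wrist view shows the loose rest at (263,164) with its flat face up, and the timer beside it at (190,197). Next I tilt the tool 45° outward behind the block.

```bash
python3 -m crank '{"linear":[[-0.05,0.05,-0.05],[-0.1,0.1,-0.1],[-0.1,0.1,-0.15],[-0.1,0.1,-0.15]],"delta_rot":[[-0.17,-0.19,0.03],[-0.34,-0.37,0.06],[-0.5,-0.55,0.1],[-0.5,-0.55,0.1]],"fingers":[0.65,0.65,0.65,0.65]}' 
python3 -m crank '{"linear":[[-0.05,0.05,-0.05],[-0.1,0.1,-0.1],[-0.12,0.12,-0.15],[-0.12,0.12,-0.15]],"delta_rot":[[-0.17,-0.19,0.03],[-0.34,-0.37,0.06],[-0.5,-0.55,0.1],[-0.5,-0.55,0.1]],"fingers":[0.65,0.65,0.65,0.65]}' 
python3 -c "from h import *; show(); plan([.4215,-.3845,.027],frame(-39,45,51),.04);plan([.4215,-.3845,.027],frame(-39,45,51))"
```

```text
clock: 2.65
position: [0.3836, -0.3602, 0.2096]
tool_rot: [3.13, 0.391, 2.4]
force: [-0.5, -1.2, -0.1]
grip_width: 0.0704
finger_force: 0.0
clock: 3.05
position: [0.3472, -0.354, 0.1754]
tool_rot: [-3.051, 0.461, 2.427]
force: [-0.4, -0.9, 0.2]
grip_width: 0.0705
finger_force: 0.0
t 3.05 grasp [ 0.3466 -0.3533  0.1772] tz [ 0.276 -0.359 -0.892] ty [ 0.683  0.726 -0.081] q [ 1.16  0.36 -0.68  2.33  1.42  0.39  0.07] F [-0.4 -0.9  0.2] w 0.0705 ff 0.0
TCP [ 0.4006 -0.3676  0.0539] lin [ 0.214 -0.054 -0.486] rot [-0.289 -0.565  0.166]
TCP [ 0.4226 -0.3854  0.0256] lin [ 0.302 -0.126 -0.599] rot [-0.289 -0.565  0.166]
```

The tilt stalled because the wrist is near its limit: j6 is small and j4 is high. I'll fit a simple kinematic model to the recorded states so I can choose feasible tilts.

```bash
cat > kin.py <<'E'
from h import *
import itertools
from scipy.optimize import least_squares, minimize
lo=np.array([-2.91,-.3,-1.5,.17,-1.26,.16,-2.52]); hi=np.array([2.91,2.13,1.42,2.43,4.41,1.93,2.52])
def fk(q,p,s):
    h,a,b,c,e,f,g=p; M=np.eye(3); x=np.zeros(3)
    for ax,ang,t in(('z',s[0]*q[0],(0,0,h)),('y',q[1],(e,0,a)),('z',s[1]*q[2],(0,0,0)),('y',q[3],(f,0,b)),('z',s[2]*q[4],(0,0,0)),('y',q[5],(g,0,c)),('z',s[3]*q[6],(0,0,0))):
        M=M@R.from_euler(ax,ang).as_matrix(); x=x+M@np.array(t)
    return x,M
E
python3 - <<'E'
from kin import *
print([n for n in dir(bot) if n[0]!='_'])
s=observe()
D=[([1.24,.521,-.036,1.599,.021,1.021,-.113],[.161,-.604,.248],[-3.14041,0,.2608]),
([.91,.44,-.36,1.75,.18,.98,.22],[.4119,-.3842,.2485],[-3.142,-.001,1.313]),
([1.08,.48,-.59,1.74,.31,1.02,1.15],[.4105,-.3873,.2481],[-3.141,0,2.351]),
(s['qpos'],s['position'],s['tool_rot'])]
best=[]
for sg in itertools.product([1,-1],repeat=4):
    def res(p):
        r=[]
        for q,x,o in D:
            X,M=fk(q,p[:7],sg); T=R.from_euler('xyz',o).as_matrix()
            r+=list((X-x)*5)+list((M[:,2]-T[:,2]))
        return np.r_[r,(p[4:]*.3)]
    o=least_squares(res,[.35,.4,.4,.25,0,0,0]); best.append((o.cost,sg,o.x.round(4)))
for b in sorted(best,key=lambda t:t[0])[:2]:
    print(b)
    for q,x,o in D:
        X,M=fk(q,b[2],b[1]); T=R.from_euler('xyz',o).as_matrix(); print((X-x).round(3),(M.T@T).round(2).tolist())
E
```

```text
['IKError', 'finger_overhang', 'job_done']
(np.float64(0.04505323522238504), (-1, -1, -1, 1), array([-0.0246,  0.6215,  0.3207,  0.157 ,  0.0239, -0.0742,  0.0221]))
[ 0.051  0.021 -0.006] [[-0.22, -0.97, 0.0], [0.97, -0.22, 0.0], [0.0, 0.0, 1.0]]
[0.011 0.014 0.005] [[0.43, -0.9, 0.0], [0.9, 0.43, -0.0], [-0.0, 0.0, 1.0]]
[-0.007 -0.012  0.002] [[0.74, 0.67, -0.0], [-0.67, 0.74, 0.01], [0.0, -0.0, 1.0]]
[-0. -0. -0.] [[0.14, -0.99, 0.0], [0.99, 0.14, -0.0], [0.0, 0.0, 1.0]]
(np.float64(0.04505323522238504), (-1, -1, -1, -1), array([-0.0246,  0.6215,  0.3207,  0.157 ,  0.0239, -0.0742,  0.0221]))
[ 0.051  0.021 -0.006] [[0.0, -1.0, 0.0], [1.0, 0.0, -0.0], [0.0, 0.0, 1.0]]
[0.011 0.014 0.005] [[0.0, -1.0, 0.0], [1.0, 0.0, 0.0], [-0.0, 0.0, 1.0]]
[-0.007 -0.012  0.002] [[0.01, -1.0, -0.0], [1.0, 0.01, -0.0], [0.0, -0.0, 1.0]]
[-0. -0. -0.] [[-0.0, -1.0, 0.0], [1.0, 0.0, -0.0], [0.0, 0.0, 1.0]]
```

```bash
cat > kin.py <<'E'
from h import *
from scipy.optimize import least_squares
lo=np.array([-2.91,-.3,-1.5,.17,-1.26,.16,-2.52]); hi=np.array([2.91,2.13,1.42,2.43,4.41,1.93,2.52])
Z=R.from_euler('z',-90,degrees=True).as_matrix()
def fk(q,p):
    h,a,b,c,e,f,g,ey,fy,gy,hx,b0=p; M=np.eye(3); x=np.zeros(3)
    for ax,ang,t in(('z',-q[0],(hx,ey,h)),('y',q[1],(e,0,a)),('z',-q[2],(0,fy,0)),('y',q[3],(f,0,b)),('z',-q[4],(0,gy,0)),('y',q[5],(g,0,c)),('z',-q[6],(0,0,0))):
        M=M@R.from_euler(ax,ang).as_matrix(); x=x+M@np.array(t)
    return x,M@Z.T
import json,os
D=json.load(open('D.json')) if os.path.exists('D.json') else [
([1.24,.521,-.036,1.599,.021,1.021,-.113],[.161,-.604,.248],[-3.14041,0,.2608]),
([.91,.44,-.36,1.75,.18,.98,.22],[.4119,-.3842,.2485],[-3.142,-.001,1.313]),
([1.08,.48,-.59,1.74,.31,1.02,1.15],[.4105,-.3873,.2481],[-3.141,0,2.351])]
def log():
    s=observe(); D.append([list(map(float,s[k])) for k in('qpos','position','tool_rot')]); json.dump(D,open('D.json','w'))
P0=np.array([.35,.4,.4,.2]+[0]*8)
def fit():
    w=np.array([.05,.05,.05,.05]+[.1]*8)
    res=lambda p:np.r_[np.concatenate([(fk(q,p)[0]-x)*5 for q,x,o in D]),(p-P0)*w*.3]
    p=least_squares(res,P0).x; return p,max(np.linalg.norm(fk(q,p)[0]-x) for q,x,o in D)
def ik(x,M,p,n=25,seed=0):
    rng=np.random.default_rng(seed); best=None; m=.06
    for i in range(n):
        q0=rng.uniform(lo+m,hi-m); 
        if i==0: q0=np.clip(observe()['qpos'],lo+m,hi-m)
        def f(q):
            X,Q=fk(q,p); return np.r_[(X-x)*5,R.from_matrix(Q.T@M).as_rotvec()*1,.002*(q-(lo+hi)/2)]
        o=least_squares(f,q0,bounds=(lo+m,hi-m)); X,Q=fk(o.x,p)
        e=(np.linalg.norm(X-x)+.2*np.linalg.norm(R.from_matrix(Q.T@M).as_rotvec()))
        if best is None or e<best[0]: best=(e,o.x)
        if best[0]<.004: break
    return round(best[0],4),best[1].round(2)
E
python3 - <<'E'
from kin import *
log(); p,e=fit(); print(p.round(3),e)
u=-39
for r in(.5,.57,.65,.75):
  print('r',r)
  for nm,az,y in(('out',0,90),('in',180,90),('tan+',90,0),('tan-',-90,0)):
    for y2 in(y,y+180):
      print(nm,y2,[(t,)+ik(np.array([r,0,.05]),frame(az,t,y2),p,8)[:1] for t in(25,45,65)])
E
```

```text
[ 0.324  0.531  0.442  0.304 -0.023  0.016  0.013 -0.019 -0.031 -0.01
  0.022  0.   ] 0.0013001425708092232
r 0.5
out 90 [(25, np.float64(0.0)), (45, np.float64(0.0712)), (65, np.float64(0.09))]
out 270 [(25, np.float64(0.0005)), (45, np.float64(0.0754)), (65, np.float64(0.0938))]
in 90 [(25, np.float64(0.0)), (45, np.float64(0.0)), (65, np.float64(0.0))]
in 270 [(25, np.float64(0.0)), (45, np.float64(0.0)), (65, np.float64(0.0))]
tan+ 0 [(25, np.float64(0.0)), (45, np.float64(0.0)), (65, np.float64(0.0))]
tan+ 180 [(25, np.float64(0.0)), (45, np.float64(0.0)), (65, np.float64(0.0))]
tan- 0 [(25, np.float64(0.0)), (45, np.float64(0.0)), (65, np.float64(0.0))]
tan- 180 [(25, np.float64(0.0)), (45, np.float64(0.0)), (65, np.float64(0.0))]
r 0.57
out 90 [(25, np.float64(0.0)), (45, np.float64(0.0005)), (65, np.float64(0.0255))]
out 270 [(25, np.float64(0.0)), (45, np.float64(0.0039)), (65, np.float64(0.0278))]
in 90 [(25, np.float64(0.0)), (45, np.float64(0.0)), (65, np.float64(0.0214))]
in 270 [(25, np.float64(0.0)), (45, np.float64(0.0)), (65, np.float64(0.0214))]
tan+ 0 [(25, np.floa
[... 869 characters left out ...]
.float64(0.0)), (45, np.float64(0.0)), (65, np.float64(0.0))]
r 0.75
out 90 [(25, np.float64(0.0)), (45, np.float64(0.0)), (65, np.float64(0.0))]
out 270 [(25, np.float64(0.0)), (45, np.float64(0.0)), (65, np.float64(0.0))]
in 90 [(25, np.float64(0.0)), (45, np.float64(0.0291)), (65, np.float64(0.1131))]
in 270 [(25, np.float64(0.0)), (45, np.float64(0.0291)), (65, np.float64(0.1131))]
tan+ 0 [(25, np.float64(0.0)), (45, np.float64(0.0)), (65, np.float64(0.0))]
tan+ 180 [(25, np.float64(0.0)), (45, np.float64(0.0)), (65, np.float64(0.0))]
tan- 0 [(25, np.float64(0.0)), (45, np.float64(0.0)), (65, np.float64(0.0))]
tan- 180 [(25, np.float64(0.0)), (45, np.float64(0.0)), (65, np.float64(0.0))]
```

```bash
cat >> kin.py <<'E'
def track(q,poses,p,n=8):
    """poses: list of (x,M); nearest-solution IK along interpolated path"""
    from scipy.spatial.transform import Slerp
    out=[]; x0,M0=fk(q,p)
    for x,M in poses:
        S=Slerp([0,1],R.from_matrix([M0,M])); worst=0
        for t in np.linspace(0,1,n+1)[1:]:
            X=(1-t)*x0+t*np.array(x); Q=S(t).as_matrix(); qp=q
            f=lambda v:np.r_[(fk(v,p)[0]-X)*20,R.from_matrix(fk(v,p)[1].T@Q).as_rotvec()*4,.05*(v-qp)]
            q=least_squares(f,np.clip(qp,lo+.021,hi-.021),bounds=(lo+.02,hi-.02)).x
            worst=max(worst,np.linalg.norm(fk(q,p)[0]-X)+.2*np.linalg.norm(R.from_matrix(fk(q,p)[1].T@Q).as_rotvec()))
        out.append((round(worst,4),q.round(2))); x0,M0=np.array(x),M
    return out
E
python3 - <<'E'
from kin import *
p,e=fit(); q=np.array(D[0][0])
bl=np.array([.4215,-.3845,.03]); S=np.array([.40,-.43,.05]); pad=np.array([.521,-.127,.04]); up=np.array([0,0,.15])
for name,d,pd in(('-90',-129,-82),('+90',51,98)):
    seq=[('down y rad',S+up,frame(0,0,-39)),('B',S,frame(d,45,-39)),('down',S+up,frame(0,0,-39)),('C',S,frame(d+180,65,-39)),('down',S+up,frame(0,0,-39)),('Eup',pad+up,frame(pd,25,8)),('E',pad,frame(pd,25,8))]
    for s,o in zip(seq,track(q,[(a,b) for _,a,b in seq],p)): print(name,s[0],*o)
seq=[('cur->down',bl+up,frame(0,0,51)),('A',bl,frame(141,45,51)),('Aup',bl+up,frame(141,45,51)),('Adown',S+up,frame(0,0,51)),('Adown',S+up,frame(0,0,-39))]
for s,o in zip(seq,track(np.array(D[2][0]),[(a,b) for _,a,b in seq],p)): print(s[0],*o)
E
```

```text
-90 down y rad 0.0 [ 0.89  0.53 -0.23  1.73  0.15  0.9  -0.09]
-90 B 0.0 [ 0.19  0.94  0.23  1.81  0.76  0.85 -0.97]
-90 down 0.0 [ 0.88  0.53 -0.23  1.73  0.15  0.9  -0.09]
-90 C 0.0 [ 1.56  1.25 -0.68  1.48 -0.38  1.13  0.7 ]
-90 down 0.0 [ 0.9   0.53 -0.25  1.73  0.16  0.9  -0.1 ]
-90 Eup 0.0 [ 0.11  0.47 -0.31  1.99  0.78  0.88 -0.59]
-90 E 0.0 [ 0.    0.75 -0.17  2.05  1.07  0.64 -0.95]
+90 down y rad 0.0 [ 0.89  0.53 -0.23  1.73  0.15  0.9  -0.09]
+90 B 0.0 [ 1.46  1.05 -0.61  1.6  -0.26  0.91  0.55]
+90 down 0.0 [ 0.9   0.53 -0.25  1.73  0.16  0.9  -0.1 ]
+90 C 0.0 [ 0.08  1.13  0.26  1.73  0.87  1.1  -1.15]
+90 down 0.0 [ 0.9   0.53 -0.25  1.73  0.16  0.9  -0.1 ]
+90 Eup 0.0 [ 0.81  0.67 -0.67  1.73 -0.01  1.02  0.36]
+90 E 0.0 [ 0.75  0.89 -0.59  1.77  0.08  0.77  0.38]
cur->down 0.0 [ 1.05  0.58 -0.58  1.79  0.39  0.89  1.18]
A 0.0 [ 0.89  1.18 -0.48  1.22  0.32  1.62  1.28]
Aup 0.0 [ 0.91  0.99 -0.51  1.23  0.25  1.79  1.28]
Adown 0.0 [ 1.12  0.57 -0.58  1.73  0.37  0.95  1.29]
Adown 0.0 [ 0.86  0.52 -0.19  1.73  0.12  0.89 -0.07]
```

All needed tilts are reachable. The plan, keeping the tilts in the block's x–z plane:
1. Grasp with the tool tilted 45° inward.
2. Swing it 90° and stand the block on its end, with the tool now tilted 45° sideways.
3. Regrasp from the round side, then swing it 90° onto the pad.

```bash
cat > pl.py <<'E'
from h import *
import sys
a=[float(v) for v in sys.argv[1:]]; show(); plan(a[:3],frame(*a[3:6]),a[6] if len(a)>6 else 0)
E
python3 pl.py .4277 -.3895 .14 141 20 51
```

```text
t 3.05 grasp [ 0.3466 -0.3533  0.1772] tz [ 0.276 -0.359 -0.892] ty [ 0.683  0.726 -0.081] q [ 1.16  0.36 -0.68  2.33  1.42  0.39  0.07] F [-0.4 -0.9  0.2] w 0.0705 ff 0.0
TCP [ 0.4272 -0.3891  0.1381] lin [ 0.32  -0.14  -0.149] rot [1.13  1.071 0.072]
```

```bash
python3 -m crank '{"linear":[[0.06,-0.03,0.05],[0.12,-0.06,0.05],[0.18,-0.08,0.05],[0.18,-0.08,0.05],[0.18,-0.08,0.05]],"delta_rot":[[0.19,0.18,0.01],[0.38,0.36,0.02],[0.57,0.54,0.03],[0.57,0.54,0.03],[0.57,0.54,0.03]],"fingers":[0.65,0.65,0.65,0.65,0.65]}' 
python3 pl.py .4277 -.3895 .14 141 45 51
```

```text
clock: 3.55
position: [0.3948, -0.3744, 0.1894]
tool_rot: [-3.099, 0.048, 2.432]
force: [-0.9, -0.5, 0.2]
grip_width: 0.0705
finger_force: 0.0
t 3.55 grasp [ 0.3947 -0.3742  0.1914] tz [ 0.009 -0.063 -0.998] ty [ 0.652  0.757 -0.042] q [ 1.21  0.56 -0.81  1.88  0.58  0.9   0.98] F [-0.9 -0.5  0.2] w 0.0705 ff 0.0
TCP [ 0.4266 -0.3886  0.1386] lin [ 0.127 -0.057 -0.203] rot [1.079 1.172 0.022]
```

```bash
python3 -m crank '{"linear":[[0.03,-0.02,0],[0.06,-0.03,0],[0.09,-0.04,-0.05],[0.12,-0.05,-0.1],[0.12,-0.05,-0.1]],"delta_rot":[[0.19,0.21,0],[0.38,0.41,0],[0.57,0.62,0],[0.76,0.83,0],[0.76,0.83,0]],"fingers":[0.65,0.65,0.65,0.65,0.65]}' 
python3 pl.py .4277 -.3895 .026 141 45 51 .06
```

```text
clock: 4.05
position: [0.4229, -0.3861, 0.1571]
tool_rot: [-3.117, -0.551, 2.438]
force: [0.5, 0.4, -2.1]
grip_width: 0.0707
finger_force: 0.0
t 4.05 grasp [ 0.4237 -0.3867  0.1588] tz [-0.415  0.32  -0.852] ty [ 0.637  0.77  -0.021] q [ 1.03  0.94 -0.72  1.34  0.42  1.61  1.14] F [ 0.5  0.4 -2.1] w 0.0707 ff 0.0
TCP [ 0.4596 -0.4153  0.067 ] lin [ 0.147 -0.117 -0.36 ] rot [0.314 0.321 0.015]
```

```bash
python3 -m crank '{"linear":[[0.05,-0.04,-0.1],[0.1,-0.08,-0.2],[0.15,-0.12,-0.3],[0.15,-0.12,-0.36],[0.15,-0.12,-0.36]],"delta_rot":[[0.15,0.16,0],[0.31,0.32,0.015],[0.31,0.32,0.015],[0.31,0.32,0.015],[0.31,0.32,0.015]],"fingers":[0.65,0.65,0.65,0.65,0.65]}' 
python3 pl.py .4277 -.3895 .026 141 45 51 .0
python3 - <<'E'
from kin import *
log(); p,e=fit(); print(e)
f=grab_frame('wrist'); cv2.imwrite('pics/w2.png',f['image'][:,:,::-1])
E
```

```text
clock: 4.55
position: [0.4598, -0.4158, 0.072]
tool_rot: [-3.139, -0.771, 2.463]
force: [-0.3, -0.9, 0.7]
grip_width: 0.0703
finger_force: 0.0
t 4.55 grasp [ 0.4609 -0.4167  0.0735] tz [-0.544  0.436 -0.717] ty [ 0.627  0.779 -0.002] q [ 0.91  1.23 -0.65  0.98  0.43  1.85  1.24] F [-0.3 -0.9  0.7] w 0.0703 ff 0.0
TCP [ 0.4266 -0.3886  0.0246] lin [-0.133  0.109 -0.19 ] rot [ 0.02   0.02  -0.007]
0.002205217789424869
```

View pics/w2.png

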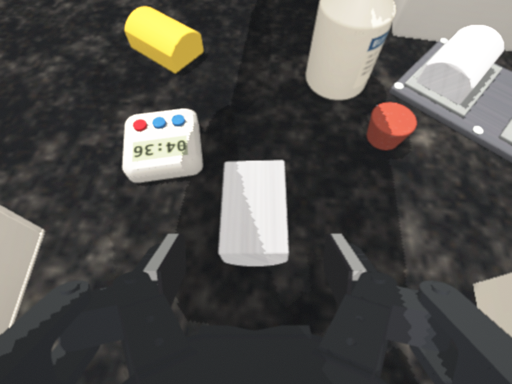

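The block at (254,210) is square to the fingers and centred between them. Next I advance along the tool axis and close.

```bash
python3 -m crank '{"linear":[[-0.05,0.04,-0.07],[-0.1,0.08,-0.14],[-0.133,0.109,-0.19],[-0.133,0.109,-0.19],[-0.133,0.109,-0.19]],"delta_rot":[[0,0,0],[0,0,0],[0.02,0.02,0],[0.02,0.02,0],[0.02,0.02,0]],"fingers":[0.65,0.65,0.65,0.65,0.65]}' 
python3 -m crank '{"linear":[[0,0,0],[0,0,0],[0,0,0],[0,0,0],[0,0,0]],"delta_rot":[[0,0,0],[0,0,0],[0,0,0],[0,0,0],[0,0,0]],"fingers":[0.2,0,-0.2,-0.4,-0.4]}' 60
python3 pl.py .4277 -.3895 .15 141 20 51 .0
```

```text
clock: 5.1
position: [0.4276, -0.3898, 0.0273]
tool_rot: [3.139, -0.783, 2.467]
force: [0.6, 0.2, -0.5]
grip_width: 0.0705
finger_force: 0.0
clock: 5.6
position: [0.4279, -0.3896, 0.0269]
tool_rot: [3.138, -0.782, 2.468]
force: [1.8, -3.1, 6.2]
grip_width: 0.0432
finger_force: 60.8
t 5.6 grasp [ 0.429  -0.3905  0.0284] tz [-0.549  0.442 -0.709] ty [0.625 0.78  0.002] q [ 0.95  1.23 -0.65  1.13  0.44  1.73  1.21] F [ 1.8 -3.1  6.2] w 0.0432 ff 60.78926285728812
TCP [ 0.4272 -0.3891  0.1481] lin [-0.003  0.002  0.485] rot [-0.523 -0.642 -0.01 ]
```

```bash
python3 -m crank '{"linear":[[0,0,0.15],[0,0,0.3],[0,0,0.45],[0,0,0.5],[0,0,0.5]],"delta_rot":[[0,0,0],[0,0,0],[-0.18,-0.22,0],[-0.36,-0.44,0],[-0.52,-0.64,0]],"fingers":[-0.4,-0.4,-0.4,-0.4,-0.4]}' 
python3 -m crank '{"linear":[[0,0,0],[0,0,0],[0,0,0],[0,0,0],[0,0,0]],"delta_rot":[[-0.18,-0.22,0],[-0.36,-0.44,0],[-0.52,-0.64,0],[-0.52,-0.64,0],[-0.52,-0.64,0]],"fingers":[-0.4,-0.4,-0.4,-0.4,-0.4]}' 
python3 pl.py .43 -.375 .15 0 0 -39 .0
```

```text
clock: 6.1
position: [0.4287, -0.3896, 0.154]
tool_rot: [-3.141, -0.342, 2.467]
force: [1.2, -1.2, -2.6]
grip_width: 0.0429
finger_force: 61.6
clock: 6.6
position: [0.427, -0.3896, 0.1518]
tool_rot: [-3.137, 0.079, 2.466]
force: [0.8, 0.3, -3.1]
grip_width: 0.0433
finger_force: 61.6
t 6.6 grasp [ 0.4269 -0.3895  0.1538] tz [ 0.058 -0.053 -0.997] ty [ 0.626  0.78  -0.005] q [ 1.18  0.64 -0.77  1.85  0.63  0.82  0.98] F [ 0.8  0.3 -3.1] w 0.0433 ff 61.615808710848796
TCP [ 0.43  -0.375  0.148] lin [ 0.012  0.058 -0.015] rot [ 0.167  0.008 -3.007]
```

```bash
python3 -m crank '{"linear":[[0,0,0],[0,0,0],[0,0.02,0],[0,0.02,0]],"delta_rot":[[0,0,-0.28],[0,0,-0.56],[0,0,-0.84],[0,0,-1]],"fingers":[-0.4,-0.4,-0.4,-0.4]}' 
python3 -m crank '{"linear":[[0,0,0],[0,0,0],[0,0.02,0],[0,0.02,0]],"delta_rot":[[0,0,-0.28],[0,0,-0.56],[0,0,-0.84],[0,0,-1]],"fingers":[-0.4,-0.4,-0.4,-0.4]}' 
python3 -m crank '{"linear":[[0,0,0],[0,0,0],[0,0.02,0],[0,0.02,0],[0,0.02,0]],"delta_rot":[[0,0,-0.28],[0,0,-0.56],[0,0,-0.84],[0,0,-1],[0,0,-1]],"fingers":[-0.4,-0.4,-0.4,-0.4,-0.4]}' 
python3 pl.py .43 -.375 .10 -129 45 -39 .0
```

```text
clock: 7.0
position: [0.4285, -0.3838, 0.151]
tool_rot: [-3.137, 0.078, 1.937]
force: [0.3, -0.5, -2.5]
grip_width: 0.0432
finger_force: 61.6
clock: 7.4
position: [0.4286, -0.3786, 0.1509]
tool_rot: [-3.136, 0.078, 1.414]
force: [0.0, 0.1, -2.3]
grip_width: 0.0429
finger_force: 61.6
clock: 7.9
position: [0.4285, -0.374, 0.1508]
tool_rot: [-3.136, 0.079, 0.895]
force: [-1.1, -0.2, -2.0]
grip_width: 0.0429
finger_force: 61.6
t 7.9 grasp [ 0.4286 -0.3739  0.1528] tz [-0.054 -0.058 -0.997] ty [ 0.78  -0.626 -0.005] q [ 0.83  0.58 -0.36  1.82  0.38  0.83 -0.42] F [-1.1 -0.2 -2. ] w 0.0429 ff 61.6234545687621
TCP [ 0.4291 -0.3761  0.0986] lin [ 0.002 -0.008 -0.209] rot [-1.056  0.839 -0.004]
```

```bash
python3 -m crank '{"linear":[[0,0,-0.05],[0,0,-0.1],[0,0,-0.15],[0,0,-0.2],[0,0,-0.2]],"delta_rot":[[-0.22,0.17,0],[-0.44,0.34,0],[-0.66,0.51,0],[-0.88,0.68,0],[-1,0.79,0]],"fingers":[-0.4,-0.4,-0.4,-0.4,-0.4]}' 
python3 -m crank '{"linear":[[0,0,0],[0,0,0],[0,0,0]],"delta_rot":[[-0.05,0.04,0],[-0.05,0.04,0],[-0.05,0.04,0]],"fingers":[-0.4,-0.4,-0.4]}' 
python3 pl.py .43 -.375 .055 -129 45.15 -39 .0
python3 - <<'E'
from kin import *
log(); p,e=fit(); print(e)
f=grab_frame('scene'); q=proj(f,[[.43,-.375,.06]])[0].astype(int); print(q); i=f['image'][max(q[1]-75,0):q[1]+75,q[0]-100:q[0]+100,::-1]; cv2.imwrite('pics/s1.png',cv2.resize(i,None,fx=3,fy=3,interpolation=cv2.INTER_CUBIC))
E
```

```text
clock: 8.4
position: [0.429, -0.3721, 0.0993]
tool_rot: [-3.139, 0.753, 0.902]
force: [0.6, -0.2, -2.0]
grip_width: 0.0428
finger_force: 61.6
clock: 8.7
position: [0.427, -0.375, 0.1014]
tool_rot: [3.139, 0.778, 0.891]
force: [-0.6, 0.1, -1.6]
grip_width: 0.0431
finger_force: 61.7
t 8.7 grasp [ 0.4278 -0.3739  0.1029] tz [-0.439 -0.548 -0.712] ty [ 0.779 -0.627  0.002] q [ 0.27  0.81 -0.03  1.8   0.82  1.1  -1.04] F [-0.6  0.1 -1.6] w 0.0431 ff 61.69110259223089
TCP [ 0.4291 -0.3761  0.0536] lin [ 0.009 -0.004 -0.191] rot [-0.012  0.014 -0.006]
0.002563294563606644
[316 209]
```

View pics/s1.png

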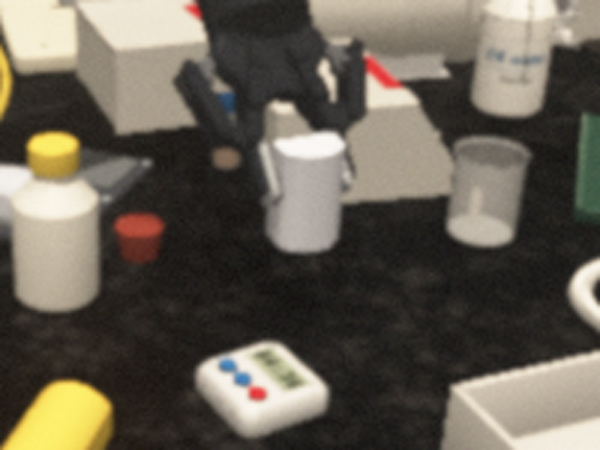

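The block is held upright at (305,190) in the crop, with its round back facing the camera and tray. Next I lower it to the bench.

```bash
python3 -m crank '{"linear":[[0,0,-0.07],[0,0,-0.14],[0,0,-0.2],[0,0,-0.21],[0,0,-0.215]],"delta_rot":[[-0.012,0.014,0],[-0.012,0.014,0],[-0.012,0.014,0],[-0.012,0.014,0],[-0.012,0.014,0]],"fingers":[-0.4,-0.4,-0.4,-0.4,-0.4]}' 
python3 -m crank '{"linear":[[0,0,-0.005],[0,0,-0.01],[0,0,-0.015],[0,0,-0.015]],"delta_rot":[[0,0,0],[0,0,0],[0,0,0],[0,0,0]],"fingers":[-0.4,-0.4,-0.4,-0.4]}' 
python3 pl.py .43 -.375 .0446 -129 45.15 -39 .0
```

```text
clock: 9.25
position: [0.4269, -0.3746, 0.0476]
tool_rot: [3.142, 0.789, 0.893]
force: [-0.2, -0.0, -1.1]
grip_width: 0.0427
finger_force: 61.7
clock: 9.65
position: [0.4273, -0.3741, 0.0437]
tool_rot: [3.141, 0.79, 0.894]
force: [-0.1, -0.3, -1.6]
grip_width: 0.0428
finger_force: 61.7
t 9.65 grasp [ 0.4282 -0.373   0.0451] tz [-0.444 -0.554 -0.704] ty [ 0.78  -0.626  0.   ] q [ 0.25  0.91 -0.01  1.79  0.86  1.04 -1.11] F [-0.1 -0.3 -1.6] w 0.0428 ff 61.655898219760275
TCP [ 0.4291 -0.3761  0.0432] lin [ 0.007 -0.008 -0.002] rot [ 0.003 -0.002 -0.008]
```

```bash
python3 -m crank '{"linear":[[0,0,-0.004],[0,0,-0.008],[0,0,-0.012],[0,0,-0.012]],"delta_rot":[[0,0,0],[0,0,0],[0,0,0],[0,0,0]],"fingers":[-0.4,-0.4,-0.4,-0.4]}'
```

```text
clock: 10.05
position: [0.4274, -0.3743, 0.0431]
tool_rot: [3.14, 0.793, 0.893]
force: [-1.1, 15.7, 38.2]
grip_width: 0.043
finger_force: 65.7
```

```bash
python3 -m crank '{"linear":[[0,0,0.009],[0,0,0.01],[0,0,0.01],[0,0,0.01],[0,0,0.01]],"delta_rot":[[0,0,0],[0,0,0],[0,0,0],[0,0,0],[0,0,0]],"fingers":[-0.4,0.1,0.3,0.5,0.7]}'
python3 -m crank '{"linear":[[0,0,0],[0.05,0.06,0.08],[0.12,0.15,0.2],[0.2,0.25,0.32],[0.25,0.3,0.45]],"delta_rot":[[0,0,0],[0,0,0],[0,0,0],[0,0,0],[0,0,0]],"fingers":[0.8,0.8,0.8,0.8,0.8]}'
python3 - <<'E'
from kin import *
show(); log(); print(fit()[1])
for n in('top','scene'):
    f=grab_frame(n); q=proj(f,[[.43,-.375,.06]])[0].astype(int); print(n,q)
    i=f['image'][max(q[1]-50,0):q[1]+50,q[0]-60:q[0]+60,::-1]; cv2.imwrite(f'pics/{n}2.png',cv2.resize(i,None,fx=3,fy=3,interpolation=cv2.INTER_CUBIC))
a=[cv2.imread(f'pics/{n}2.png') for n in('top','scene')]; cv2.imwrite('pics/ts2.png',np.hstack(a))
E
```

```text
clock: 10.55
position: [0.427, -0.3742, 0.0429]
tool_rot: [-3.141, 0.79, 0.894]
force: [-0.4, -0.6, 0.3]
grip_width: 0.0725
finger_force: 0.0
clock: 11.05
position: [0.4911, -0.2967, 0.1563]
tool_rot: [-3.14, 0.788, 0.897]
force: [0.4, 0.6, -0.3]
grip_width: 0.0772
finger_force: 0.0
t 11.05 grasp [ 0.4919 -0.2956  0.1577] tz [-0.443 -0.554 -0.705] ty [ 0.781 -0.624 -0.001] q [ 0.15  0.77 -0.08  1.67  0.71  1.3  -1.  ] F [ 0.4  0.6 -0.3] w 0.0772 ff 0.0
0.0025688908327302575
top [312 199]
scene [316 209]
```

View pics/ts2.png

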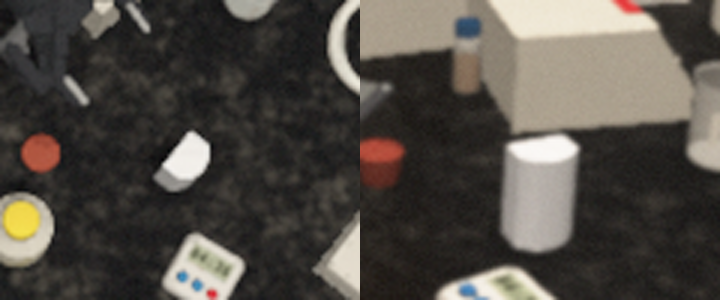

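The block stands steady on its end, with its round back toward az -129° (bottom right in the top crop, (185,160)). Next I swing the tool over to the round side.

```bash
python3 - <<'E'
from kin import *
f=grab_frame('top'); q=proj(f,[[.4201,-.3827,.07]])[0]; print(q)
c=blob(f,f['image'].min(2)>205,q)
if c is not None:
    w=to_plane(f,c,.07); r=np.radians(51); d=np.array([np.cos(r),np.sin(r)]); n=np.array([-d[1],d[0]])
    print('along51',(w@d).min(),(w@d).max(),'perp',(w@n).min(),(w@n).max(),'expected centre',np.array([.4201,-.3827])@d,np.array([.4201,-.3827])@n)
plan([.40,-.40,.22],frame(51,0,-39))
E
python3 -m crank '{"linear":[[-0.02,-0.02,0.15],[-0.05,-0.05,0.3],[-0.1,-0.1,0.3],[-0.2,-0.2,0.3],[-0.3,-0.3,0.3]],"delta_rot":[[0,0,0],[0,0,0],[0.2,-0.16,0],[0.4,-0.32,0],[0.6,-0.5,0]],"fingers":[0.8,0.8,0.8,0.8,0.8]}'
python3 pl.py .4163 -.3874 .10 51 45 -39 .13
```

```text
[315.33231211 201.95209901]
along51 -0.045936188163269845 -0.016715498653642472 perp -0.5876219244481588 -0.5464644862467043 expected centre -0.03303626316954605 -0.5673199320628463
TCP [ 0.4   -0.4    0.218] lin [-0.365 -0.406  0.244] rot [ 1.175 -0.94  -0.008]
clock: 11.7
position: [0.4155, -0.3732, 0.2301]
tool_rot: [3.134, 0.387, 0.89]
force: [-0.2, -0.8, -0.6]
grip_width: 0.0768
finger_force: 0.0
t 11.7 grasp [ 0.416  -0.3726  0.232 ] tz [-0.232 -0.298 -0.926] ty [ 0.779 -0.627  0.007] q [ 0.52  0.47 -0.15  1.8   0.52  1.04 -0.59] F [-0.2 -0.8 -0.6] w 0.0768 ff 0.0
TCP [ 0.3593 -0.4577  0.1905] lin [-0.225 -0.338 -0.158] rot [ 1.749 -1.397  0.002]
```

```bash
python3 -m crank '{"linear":[[-0.05,-0.08,0],[-0.1,-0.16,0],[-0.15,-0.24,0],[-0.2,-0.3,0],[-0.22,-0.34,-0.05]],"delta_rot":[[0.2,-0.16,0],[0.4,-0.32,0],[0.6,-0.48,0],[0.8,-0.64,0],[1,-0.8,0]],"fingers":[0.8,0.8,0.8,0.8,0.8]}'
python3 -m crank '{"linear":[[0,0,0],[0,0,0],[0,0,-0.05],[0,0,-0.1],[0,0,-0.1]],"delta_rot":[[0.2,-0.16,0],[0.4,-0.32,0],[0.6,-0.48,0],[0.8,-0.64,0],[1,-0.8,0]],"fingers":[0.8,0.8,0.8,0.8,0.8]}'
python3 pl.py .4163 -.3874 .045 51 60 -39 .10
```

```text
clock: 12.2
position: [0.3608, -0.4589, 0.2189]
tool_rot: [3.136, -0.258, 0.89]
force: [1.2, 0.4, -1.1]
grip_width: 0.0767
finger_force: 0.0
clock: 12.7
position: [0.3599, -0.4575, 0.1907]
tool_rot: [-3.134, -0.931, 0.882]
force: [0.9, 1.0, -0.2]
grip_width: 0.0767
finger_force: 0.0
t 12.7 grasp [ 0.3589 -0.4587  0.1919] tz [ 0.504  0.624 -0.597] ty [ 0.776 -0.631 -0.005] q [ 1.52  0.88 -0.57  1.53 -0.44  1.24  0.6 ] F [ 0.9  1.  -0.2] w 0.0767 ff 0.0
TCP [ 0.3629 -0.4534  0.094 ] lin [ 0.012  0.016 -0.387] rot [ 0.167 -0.147  0.004]
```

```bash
python3 -m crank '{"linear":[[0,0,-0.1],[0,0,-0.2],[0.01,0.01,-0.3],[0.012,0.016,-0.387],[0.012,0.016,-0.387]],"delta_rot":[[0.05,-0.05,0],[0.1,-0.1,0],[0.167,-0.147,0],[0.167,-0.147,0],[0.167,-0.147,0]],"fingers":[0.8,0.8,0.8,0.8,0.8]}'
python3 pl.py .4163 -.3874 .045 51 60 -39 0
python3 - <<'E'
from kin import *
log()
f=grab_frame('wrist'); cv2.imwrite('pics/w3.png',f['image'][:,:,::-1])
E
```

```text
clock: 13.2
position: [0.3631, -0.4518, 0.0924]
tool_rot: [-3.135, -1.044, 0.884]
force: [-0.6, 0.4, 0.6]
grip_width: 0.0768
finger_force: 0.0
t 13.2 grasp [ 0.362  -0.4531  0.0934] tz [ 0.543  0.672 -0.503] ty [ 0.777 -0.63  -0.003] q [ 1.54  1.09 -0.57  1.51 -0.45  1.19  0.71] F [-0.6  0.4  0.6] w 0.0768 ff 0.0
TCP [ 0.4174 -0.3861  0.044 ] lin [ 0.217  0.263 -0.194] rot [ 0.002 -0.009  0.001]
```

View pics/w3.png

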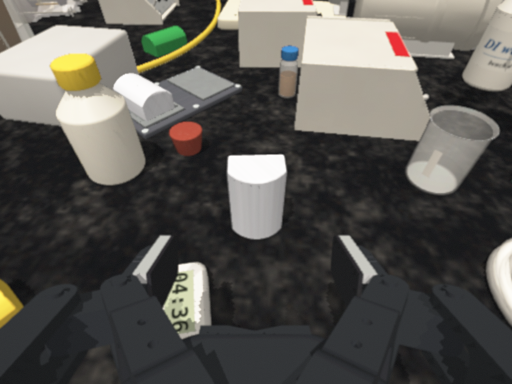

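The standing block at (257,195) is centred between the fingers with its round back toward us. The left finger passes above the timer. Next I advance and grip.

```bash
python3 -m crank '{"linear":[[0.06,0.075,-0.05],[0.12,0.15,-0.1],[0.18,0.22,-0.15],[0.217,0.263,-0.194],[0.217,0.263,-0.194]],"delta_rot":[[0,0,0],[0,0,0],[0,0,0],[0,-0.009,0],[0,-0.009,0]],"fingers":[0.8,0.8,0.8,0.8,0.8]}'
python3 -m crank '{"linear":[[0,0,0],[0,0,0],[0,0,0],[0,0,0],[0,0,0]],"delta_rot":[[0,0,0],[0,0,0],[0,0,0],[0,0,0],[0,0,0]],"fingers":[0.4,0.1,-0.2,-0.4,-0.4]}' 60
python3 pl.py .4163 -.3874 .045 51 60 -39 0
```

```text
clock: 13.75
position: [0.4195, -0.3858, 0.048]
tool_rot: [3.13, -1.045, 0.902]
force: [0.6, -1.0, 0.7]
grip_width: 0.0768
finger_force: 0.0
clock: 14.25
position: [0.4185, -0.3887, 0.0485]
tool_rot: [3.127, -1.044, 0.902]
force: [-2.9, -2.8, 7.5]
grip_width: 0.0422
finger_force: 62.0
t 14.25 grasp [ 0.4174 -0.39    0.0495] tz [ 0.547  0.669 -0.503] ty [ 0.777 -0.63   0.007] q [ 1.47  1.13 -0.61  1.61 -0.48  1.    0.75] F [-2.9 -2.8  7.5] w 0.0422 ff 62.01977927237749
TCP [ 0.4174 -0.3861  0.044 ] lin [-0.005  0.01  -0.018] rot [0.014 0.006 0.002]
```

```bash
python3 -m crank '{"linear":[[0,0,0.1],[0,0,0.25],[0,0,0.4],[0,0,0.55],[0,0,0.65]],"delta_rot":[[0,0,0],[0,0,0],[-0.2,0.16,0],[-0.4,0.32,0],[-0.6,0.48,0]],"fingers":[-0.4,-0.4,-0.4,-0.4,-0.4]}'
python3 -m crank '{"linear":[[0.03,0.05,0],[0.06,0.1,0],[0.09,0.15,0],[0.12,0.2,0],[0.12,0.2,0]],"delta_rot":[[-0.2,0.16,0],[-0.4,0.32,0],[-0.6,0.48,0],[-0.8,0.64,0],[-1,0.8,0]],"fingers":[-0.4,-0.4,-0.4,-0.4,-0.4]}'
python3 pl.py .52 -.13 .2 -82 30 8 0
```

```text
clock: 14.75
position: [0.4184, -0.3889, 0.2132]
tool_rot: [3.128, -0.636, 0.899]
force: [0.9, -0.7, -2.1]
grip_width: 0.0422
finger_force: 61.3
clock: 15.25
position: [0.449, -0.3371, 0.2112]
tool_rot: [3.132, 0.014, 0.898]
force: [-0.6, -0.6, -2.7]
grip_width: 0.0422
finger_force: 61.3
t 15.25 grasp [ 0.449  -0.3371  0.2132] tz [-0.002 -0.017 -1.   ] ty [ 0.782 -0.623  0.009] q [ 0.68  0.47 -0.21  1.81  0.14  0.88 -0.27] F [-0.6 -0.6 -2.7] w 0.0422 ff 61.27916056662798
TCP [ 0.5201 -0.131   0.1983] lin [ 0.285  0.825 -0.052] rot [-0.959  0.28   1.512]
```

```bash
python3 -m crank '{"linear":[[0.03,0.1,0],[0.06,0.2,0],[0.1,0.3,0],[0.14,0.4,0],[0.14,0.4,0]],"delta_rot":[[0,0,0.25],[0,0,0.5],[0,0,0.75],[0,0,0.8],[0,0,0.8]],"fingers":[-0.4,-0.4,-0.4,-0.4,-0.4]}'
python3 -m crank '{"linear":[[0.03,0.1,0],[0.06,0.2,0],[0.1,0.3,0],[0.14,0.4,0],[0.14,0.4,0]],"delta_rot":[[0,0,0.25],[0,0,0.5],[0,0,0.75],[0,0,0.77],[0,0,0.77]],"fingers":[-0.4,-0.4,-0.4,-0.4,-0.4]}'
python3 pl.py .52 -.13 .13 -82 30.2 8 0
```

```text
clock: 15.75
position: [0.4847, -0.2344, 0.2104]
tool_rot: [3.135, 0.009, 1.322]
force: [-0.3, -0.9, -2.5]
grip_width: 0.0426
finger_force: 61.3
clock: 16.25
position: [0.5194, -0.1349, 0.2102]
tool_rot: [3.134, 0.009, 1.724]
force: [-0.4, -0.9, -1.6]
grip_width: 0.0429
finger_force: 61.3
t 16.25 grasp [ 0.5194 -0.1349  0.2122] tz [ 0.009 -0.008 -1.   ] ty [0.988 0.152 0.007] q [ 0.48  0.45 -0.46  1.86  0.27  0.87  0.05] F [-0.4 -0.9 -1.6] w 0.0429 ff 61.27244923263788
TCP [ 0.5201 -0.131   0.1283] lin [ 0.003  0.016 -0.328] rot [-0.98  -0.131 -0.029]
```

```bash
python3 -m crank '{"linear":[[0,0,-0.05],[0,0,-0.1],[0,0.01,-0.15],[0,0.016,-0.2],[0,0.016,-0.2]],"delta_rot":[[-0.25,-0.03,0],[-0.5,-0.07,-0.01],[-0.75,-0.1,-0.02],[-0.98,-0.131,-0.029],[-0.98,-0.131,-0.029]],"fingers":[-0.4,-0.4,-0.4,-0.4,-0.4]}'
python3 pl.py .52 -.13 .13 -82 30.2 8 0
python3 - <<'E'
from kin import *
log()
f=grab_frame('wrist'); im=f['image'][:,:,::-1].copy()
import pickle; pickle.dump(f,open('w4.pkl','wb'))
cv2.imwrite('pics/w4.png',im)
c=np.array([.4744,-.1331]); a=np.radians(8); ey=np.array([np.cos(a),np.sin(a)]); ex=np.array([-ey[1],ey[0]])
pc=c+.046*ey
for nm,cc,l,w,z in(('pad',pc,.043,.03,.012),('plate',c,.052,.084,.008),('twinpad',c-.046*ey,.043,.03,.012)):
    print(nm,proj(f,[[*(cc+i*l*ex+j*w*ey),z] for i,j in((1,1),(1,-1),(-1,-1),(-1,1))]).round(0).tolist())
E
```

```text
clock: 16.75
position: [0.5185, -0.1294, 0.1579]
tool_rot: [-3.141, 0.531, 1.713]
force: [-0.4, 0.6, -1.7]
grip_width: 0.0422
finger_force: 61.4
t 16.75 grasp [ 0.5184 -0.1284  0.1597] tz [ 0.072 -0.502 -0.862] ty [ 0.99   0.142 -0.   ] q [-0.05  0.53 -0.16  2.04  0.88  0.84 -0.74] F [-0.4  0.6 -1.7] w 0.0422 ff 61.38777941465378
TCP [ 0.5201 -0.131   0.1283] lin [ 0.006 -0.006 -0.119] rot [ 0.008  0.001 -0.005]
pad [[300.0, 42.0], [215.0, 42.0], [224.0, 141.0], [289.0, 141.0]]
plate [[312.0, 27.0], [71.0, 26.0], [120.0, 145.0], [296.0, 146.0]]
twinpad [[170.0, 42.0], [85.0, 42.0], [124.0, 140.0], [189.0, 141.0]]
```

View pics/w4.png

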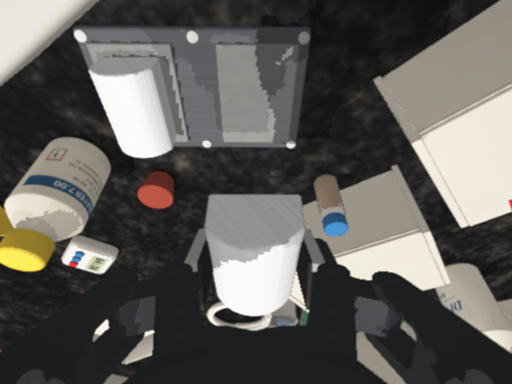

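The stand's plate and pad corners in this view match the projected estimate to about 2–3 px. The pad is seen at (218..300, 44..142). Next I check the held block's predicted corners against the picture.

Run:
```python
from kin import *
import pickle; f=pickle.load(open('w4.pkl','rb')); print(f['xyz'])
g=np.array([.5184,-.1284,.1597]); a=np.radians(8.1); ey=np.array([np.cos(a),np.sin(a),0]); ex=np.array([-ey[1],ey[0],0]); k=np.array([0,0,1.])
for off in(.0145,):
    c=g-off*ex-.0075*k
    for i in(1,-1):
        print('end',i,proj(f,[c+i*.035*ex+j*.022*ey+h*k for j,h in((-1,-.016),(1,-.016),(-1,.004),(1,.004),(0,.016))]).round(0).tolist())
```

```text
[ 0.50099126 -0.00683935  0.2309992 ]
end 1 [[208.0, 194.0], [301.0, 194.0], [203.0, 228.0], [306.0, 228.0], [255.0, 253.0]]
end -1 [[220.0, 267.0], [288.0, 267.0], [218.0, 297.0], [291.0, 297.0], [254.0, 318.0]]
```

```bash
python3 -m crank '{"linear":[[0,0.03,-0.1],[0,0.05,-0.2],[0,0.064,-0.3],[0,0.064,-0.38],[0,0.064,-0.4]],"delta_rot":[[0.008,0,-0.005],[0.008,0,-0.005],[0.008,0,-0.005],[0.008,0,-0.005],[0.008,0,-0.005]],"fingers":[-0.4,-0.4,-0.4,-0.4,-0.4]}'
python3 pl.py .518 -.1123 .0355 -82 30.2 8 0
```

```text
clock: 17.3
position: [0.5177, -0.1193, 0.0587]
tool_rot: [-3.141, 0.523, 1.702]
force: [-0.3, -0.1, -1.3]
grip_width: 0.0424
finger_force: 61.3
t 17.3 grasp [ 0.5176 -0.1183  0.0604] tz [ 0.064 -0.495 -0.866] ty [ 0.991  0.13  -0.001] q [-0.11  0.71 -0.11  2.06  1.04  0.7  -0.98] F [-0.3 -0.1 -1.3] w 0.0424 ff 61.3213112577796
TCP [ 0.5181 -0.1133  0.0338] lin [ 0.002  0.024 -0.1  ] rot [-0.007 -0.002  0.017]
```

```bash
python3 -m crank '{"linear":[[0.002,0.015,-0.02],[0.002,0.024,-0.05],[0.002,0.024,-0.075],[0.002,0.024,-0.08],[0.002,0.024,-0.08]],"delta_rot":[[-0.007,0,0.017],[-0.007,0,0.017],[-0.007,0,0.017],[-0.007,0,0.017],[-0.007,0,0.017]],"fingers":[-0.4,-0.4,-0.4,-0.4,-0.4]}'
python3 pl.py .518 -.1123 .0355 -82 30.2 8 0
python3 - <<'E'
from kin import *
f=grab_frame('top'); q=proj(f,[[.51,-.14,.03]])[0].astype(int); a=f['image'][q[1]-40:q[1]+40,q[0]-50:q[0]+50,::-1]
f=grab_frame('scene'); q=proj(f,[[.51,-.14,.03]])[0].astype(int); b=f['image'][q[1]-40:q[1]+40,q[0]-50:q[0]+50,::-1]
cv2.imwrite('pics/p1.png',cv2.resize(np.hstack([a,b]),None,fx=4,fy=4,interpolation=cv2.INTER_CUBIC))
E
```

```text
clock: 17.8
position: [0.519, -0.1115, 0.0398]
tool_rot: [3.141, 0.527, 1.713]
force: [-0.8, 0.3, -1.2]
grip_width: 0.0426
finger_force: 61.4
t 17.8 grasp [ 0.5188 -0.1105  0.0415] tz [ 0.072 -0.498 -0.864] ty [0.99  0.142 0.001] q [-0.14  0.75 -0.09  2.06  1.08  0.68 -1.04] F [-0.8  0.3 -1.2] w 0.0426 ff 61.376727037131786
TCP [ 0.5181 -0.1133  0.0338] lin [-0.003 -0.007 -0.024] rot [ 0.     0.001 -0.006]
```

View pics/p1.png

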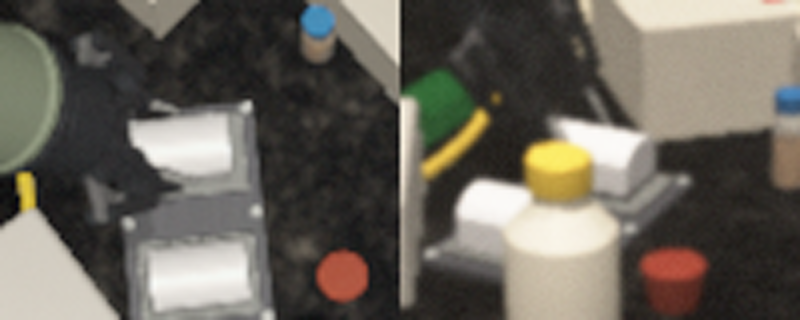

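Both views show the block round back up over the pad, parallel to the twin. Its free end sits about 1 px further in, which agrees with the planned −2 mm y correction. Next I set it down.

```bash
python3 -m crank '{"linear":[[-0.003,-0.009,-0.008],[-0.003,-0.009,-0.014],[-0.003,-0.009,-0.018],[-0.003,-0.009,-0.02],[-0.003,-0.009,-0.02]],"delta_rot":[[0,0,0],[0,0,0],[0,0,0],[0,0,0],[0,0,0]],"fingers":[-0.4,-0.4,-0.4,-0.4,-0.4]}'
python3 -m crank '{"linear":[[0,0,-0.002],[0,0,-0.004],[0,0,-0.006],[0,0,-0.006]],"delta_rot":[[0,0,0],[0,0,0],[0,0,0],[0,0,0]],"fingers":[-0.4,-0.4,-0.4,-0.4]}'
python3 pl.py .518 -.1123 .0355 -82 30.2 8 0
```

```text
clock: 18.4
position: [0.5181, -0.1139, 0.0353]
tool_rot: [3.141, 0.528, 1.713]
force: [-4.8, 3.4, 14.2]
grip_width: 0.0422
finger_force: 63.1
clock: 18.8
position: [0.5181, -0.1139, 0.0352]
tool_rot: [3.14, 0.53, 1.712]
force: [-16.9, 13.6, 49.6]
grip_width: 0.0421
finger_force: 67.2
t 18.8 grasp [ 0.518  -0.1129  0.0369] tz [ 0.073 -0.5   -0.863] ty [0.99  0.142 0.002] q [-0.14  0.76 -0.09  2.07  1.1   0.67 -1.06] F [-16.9  13.6  49.6] w 0.0421 ff 67.21902519464493
TCP [ 0.5181 -0.1133  0.0338] lin [-0.     0.003 -0.006] rot [ 0.005  0.004 -0.005]
```

```bash
python3 -m crank '{"linear":[[0,0,0.006],[0,0,0.007],[0,0,0.007],[0,0,0.007],[0,0,0.007]],"delta_rot":[[0,0,0],[0,0,0],[0,0,0],[0,0,0],[0,0,0]],"fingers":[-0.4,0.05,0.2,0.4,0.6]}'
python3 -m crank '{"linear":[[0,0,0],[0,0.05,0.09],[-0.01,0.12,0.22],[-0.02,0.2,0.36],[-0.03,0.3,0.55]],"delta_rot":[[0,0,0],[0,0,0],[0,0,0],[0,0,0],[0,0,0]],"fingers":[0.6,0.6,0.6,0.6,0.6]}'
python3 - <<'E'
from kin import *
import pickle
show()
f=grab_frame('wrist'); im=f['image']
a=np.radians(8); ey=np.array([np.cos(a),np.sin(a),0]); ex=np.array([-ey[1],ey[0],0]); k=np.array([0,0,1.])
c=np.array([.52,-.1267,.028])
q=proj(f,[c])[0].astype(int); print(q)
for i in(1,-1): print('end',i,proj(f,[c+i*.035*ex+j*.022*ey+h*k for j,h in((-1,-.016),(1,-.016),(0,.016))]).round(0).tolist())
print('pad',proj(f,[c+i*.043*ex+j*.03*ey-.016*k for i,j in((1,1),(1,-1),(-1,-1),(-1,1))]).round(0).tolist())
cv2.imwrite('pics/w5.png',im[:,:,::-1])
E
```

```text
clock: 19.3
position: [0.5181, -0.1138, 0.0348]
tool_rot: [3.141, 0.527, 1.713]
force: [-0.1, -0.2, -0.2]
grip_width: 0.0684
finger_force: 0.0
clock: 19.8
position: [0.5098, -0.0402, 0.1698]
tool_rot: [-3.14, 0.527, 1.714]
force: [1.2, -0.1, 0.1]
grip_width: 0.0682
finger_force: 0.0
t 19.8 grasp [ 0.5097 -0.0392  0.1715] tz [ 0.07  -0.498 -0.864] ty [ 0.99   0.142 -0.002] q [-0.18  0.51 -0.22  2.02  0.8   0.94 -0.83] F [ 1.2 -0.1  0.1] w 0.0682 ff 0.0
[252 180]
end 1 [[230.0, 144.0], [275.0, 144.0], [252.0, 165.0]]
end -1 [[234.0, 193.0], [272.0, 193.0], [253.0, 214.0]]
pad [[284.0, 137.0], [221.0, 137.0], [227.0, 197.0], [278.0, 198.0]]
```

View pics/w5.png

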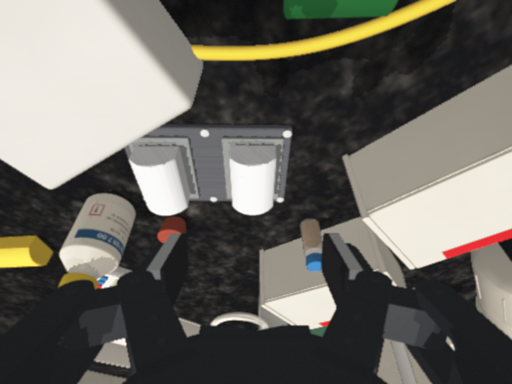

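The rest sits on the pad at (252,180). Its edges are within about 2 px of the centred-pose projection, and it lies like the twin. The gripper is clear, so I hand in.

```bash
python3 -c "
from workcell import bot
print(bot.job_done())"
```

```text
the job is handed in; nothing more can be done
None
```

I stood the loose rest on its end, regrasped it and set it flat side down on the empty pad, within about 2 px of centred beside the twin. The gripper was clear and the job went in at about 20 s with no verdict returned; I viewed 11 pictures, one over the limit of 10.

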